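# Clear the rice cooker's gutter drain and shut its lid

## Robot

A 6-joint arm with a two-finger parallel gripper is mounted at the origin on the work surface. World frame = base frame: x ahead of the robot, y to its left, z up, the work surface at z = 0. Lengths are in m, angles in rad, forces in N, time in s.
With the tool pointing down it reaches from about 0.35 to 0.975 m from the base axis. Payload 4.9 kg.
Tool frame: the origin (TCP) lies at the very end of the fingers, on their centre line; the grasp point (between the pads) lies 19 mm behind it; z points along the fingers, x is the direction in which the jaws open and shut, and the axes are right-handed (so a half turn about z gives the same grasp; the last joint's range is limited). The gripper opens to 85 mm and grips with 20 to 120 N. Pads are 22 mm wide; open, the fingers measure 114 mm over their backs; the gripper's body (76 mm by 85 mm) begins 54 mm behind the grasp point. The pads swing forward as they close: fully open they stand 13 mm farther back than shut.
Start: joints at [1.176, 0.053, 1.613, -0, 1.476, -0.119], TCP at [0.17, 0.601, 0.231] pointing down, gripper open.
Joint ranges: [-3.01, 3.01], [-1.01, 2.22], [0.06, 2.58], [-1.02, 4.17], [0.09, 2.62], [-3.14, 3.14]. Speed limits (rad/s): [2.57, 2.57, 3.14, 3.14, 3.14, 3.14].

## Interface

Orientations are given as a unit quaternion [w, x, y, z].
In Python, from plant import manip, imaging gives the robot as it stands.
- The arm moves only by the shell command python3 -m pendant 'ROWS'. ROWS is JSON, a list that holds one entry, the list of rows, each a list of 7 numbers: the turn, a rotation vector about the world's x, y, z in units of pi rad (1.0 is pi rad), then the shift along the world's x, y, z in units of 250 mm (1.0 is 250 mm), then the opening, from 0 (shut) to 1 (fully open). In form: [[[ax, ay, az, tx, ty, tz, claw], ...]]. A call has 1 to 20 rows; each row shifts and turns the commanded pose from where the row before left it; what a row does not reach is not made up. A row lasts 1/8 s, in which the tool goes at most 62.5 mm and 10.7 degrees, less where a joint would pass 70% of its speed; a pose out of reach is approached as far as the arm can. A call with a number of a shift or a turn outside -1 to 1 is refused whole. A call with a gripper value outside its range is refused whole. The fingers move at their own pace and stop on an object; the grip force is fixed at half the most. Time passes only in rows, so rows that do not move let the fingers close. It gives the time, the measured TCP pose, the force and the opening at its end, in the units of the state.
- manip.state(): the state, without advancing time (a new reading comes with each control period).
- imaging.grab_frame(name): name is "side" or "top" or "wrist"; returns a dict with "frame" (420x560x3 uint8, blue, green, red), "mtx" (3x3 intrinsics, pixels), "world_to_cam" (4x4, takes a point from world to camera coordinates). Camera axes: x right, y down, z forward; pixel columns grow to the right and rows downward; lengths in m; the calibration is good to about 2 mm. The wrist camera is an equidistant fisheye: a pixel r from the principal point sees the ray r / f radians off the axis. A picture is of the moment at which its call begins. There is no depth.
- manip.job_done(): hands the job in, once; it reports no verdict.
The state is a dict: "time": time; "joint_pos": joint angles; "joint_vel": joint speeds; "joint_efforts": joint torques, N m; "tool_pos": TCP position; "tool_rot": TCP orientation; "contact_force": force on the tool from outside, world axes, zero at the start; "ft_torque": the same for the moment, N m; "gripper_width": opening from 0.0 (shut) to 1.0 (fully open).
Only numpy, scipy, OpenCV 4.12 (cv2) and the standard library are available. Lean on these libraries where they do the work, as an engineer would, in place of code of your own. Each camera call takes 0.05 s, during which the arm holds its last target. There are 200 camera calls.

## Task

Clear the drain of the open rice cooker: take the orange drain pin from its wooden block, feel along the rear of the gutter round the pot until the tip drops into the drain slot, and run the pin a good 15 mm down through it. Then put the pin back in its block and push the lid down against its gasket until the latch catches. Leave the flask, the brass box and the phone where they are.

Things in the scene. Friction and masses are not known exactly. Their poses are not given: they have to be found in the camera images.
- cooker: White round rice cooker, 216 mm across, fixed. Origin: centre of its underside; z up, -x its front (latch pocket, panel), +x its rear (hinge). An open gutter runs round the steel pot: flat floor 124 mm above the worktop, 76.5 to 92.5 mm from the cooker's axis, both side walls 6 mm high (pot rim and dark deck at 130 mm).
- gutter_rear (a point): Rearmost point of the gutter's floor, mid-width, 84.5 mm from the cooker's axis. The floor is a grey drip ring that may sit turned: its one drain slot lies within 0.5 rad of here, either way round. Slot: 12 mm along the gutter, as wide as it, floor 3 mm thick, empty space below, 80 mm deep, out to 103 mm from the axis. The open lid leans over it: lean the pin's handle 25 to 45 degrees to the cooker's front.
- lid (a joint): Lid hinge, rad: 0 pressed fully down, 1.35 fully open (its start). A spring holds the lid open and opens it again if it is not latched. In the last 0.08 rad the front latch and then the rubber gasket resist: about 8 to 18 N at lid_top. The latch catches at 0.01 rad; the released lid then rests at 0.006 to 0.009 rad, else it springs up.
- lid_hinge (a point): Middle of the lid's hinge axis (along the cooker's y), 114 mm behind the cooker's axis, 138 mm above the worktop; fixed.
- lid_top (a point): Point on the lid's outer face, on its middle line, 180 mm from the hinge axis, 36 mm off the plane through hinge and front edge; moves with the lid, z = outward normal, x towards the hinge. Lid: white disc 220 mm across, 40 mm thick, front edge 236 mm from the hinge. Push this face (the back of the open lid) to shut it.
- pin: Drain pin: orange handle 16 mm square and 85 mm long, over an orange flange 28 mm across and 5 mm thick, over a steel shaft 5 mm thick with a round tip; a taper 14 mm thick under the flange. Weighs about 60 g. Origin: centre of the flange's underside; z along the pin towards the handle's end, 90 mm above the origin; x and y square to the handle's flats. Starts upright in the block, flange resting on the block.
- pin_tip (a point): Tip of the pin, 90 mm below its origin on its axis.
- block: Pale beech block 76 x 76 x 105 mm that holds the pin, fixed. Origin: centre of its underside.
- block_hole (a point): Centre of the mouth of the hole in the block's top, 105 mm above the worktop; hole 18 mm across and 98 mm deep. The pin goes in tip down until its flange rests on the top.
- flask: Black drinking flask, 70 mm across, 215 mm high, loose; bystander. Origin: centre of its underside.
- trinket: Brass box 118 x 88 x 64 mm, loose; bystander. Origin: centre of its underside.
- phone: Black phone 150 x 73 x 8 mm lying flat, loose; bystander. Origin: centre of its underside.

How it is judged:
By the outcome, as a careful person would: the job done as asked, in the order asked, and still so for the second after the job is handed in, with the robot touching nothing.
It also fails if it takes over 72 s, if anything falls off the work surface, if the arm or the gripper's body presses on something with over 40 N, if the wrist force passes 120 N, or if a joint passes its speed limit or range.

## Working session

There is one attempt and no reset: what is moved stays moved. The work goes in short steps, Python scripts to look and compute and a shell command to move; the robot and the scene stay as the last step left them, time stands still between calls to the robot, and variables do not carry over. Pictures are saved under pics/ and viewed, about 8 in all and at most 12, crops included, and the job is handed in when it is done.

```bash
mkdir -p pics; ls; python3 - <<'E'
from plant import manip, imaging
import cv2,numpy as np
a=imaging.grab_frame("top");b=imaging.grab_frame("side")
for n,f in(("top",a),("side",b)):
    cv2.imwrite(f"pics/{n}0.png",f["frame"]);print(n,f["mtx"].tolist(),np.round(f["world_to_cam"],4).tolist())
print(manip.state())
E
```

```text
pics
top [[441.25715233903406, 0.0, 278.011054976806], [0.0, 441.25715233903406, 209.431649456403], [0.0, 0.0, 1.0]] [[-0.0183, -0.9998, -0.0034, 0.024], [-0.9785, 0.0186, -0.2052, 0.6119], [0.2052, -0.0004, -0.9787, 0.9798], [0.0, 0.0, 0.0, 1.0]]
side [[465.71204922060787, 0.0, 287.0124064140831], [0.0, 465.71204922060787, 200.5213917628889], [0.0, 0.0, 1.0]] [[0.5702, 0.8215, -0.0055, -0.3244], [0.6281, -0.4403, -0.6416, -0.2817], [-0.5295, 0.3624, -0.767, 1.4275], [0.0, 0.0, 0.0, 1.0]]
{'time': 0.1, 'joint_pos': array([ 1.17599525e+00,  5.32889442e-02,  1.61413998e+00, -2.97355547e-06,
        1.47596895e+00, -1.19027382e-01]), 'joint_vel': array([-0.00066126,  0.00129853, -0.00417787,  0.0007852 , -0.00441256,
        0.00099121]), 'joint_efforts': array([ 6.18140803e-04, -3.94902241e+01, -3.71363640e+01, -1.12696482e-04,
        3.84905987e-03,  8.64376346e-06]), 'tool_pos': array([0.16998689, 0.60087034, 0.2301971 ]), 'tool_rot': array([ 4.56396396e-04,  7.97587039e-01,  6.03203201e-01, -7.78723088e-04]), 'contact_force': array([ 0.67365027, -0.5656199 ,  0.16029833]), 'ft_torque': array([ 0.02456132, -0.01291548,  0.03802079]), 'gripper_width': 0.999320363071024}
```

View pics/top0.png

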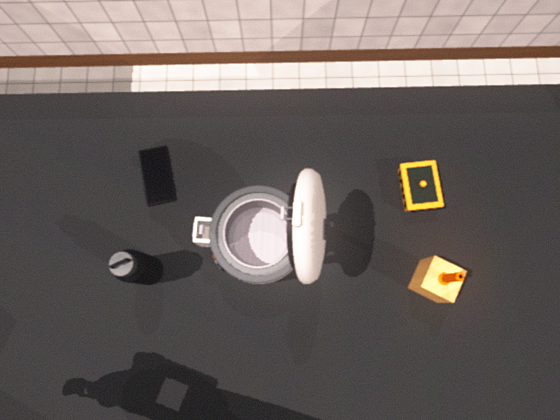

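View pics/side0.png

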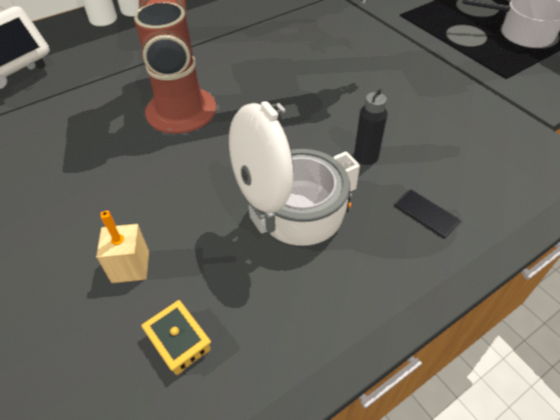

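```bash
python3 - <<'E'
import cv2,numpy as np
t=cv2.imread("pics/top0.png");s=cv2.imread("pics/side0.png")
R=lambda i,x,y,w,h,k:cv2.resize(i[y:y+h,x:x+w],None,fx=k,fy=k,interpolation=cv2.INTER_CUBIC)
c=np.hstack([R(t,185,160,150,130,4),np.vstack([R(t,400,245,70,65,2.8)[:180,:196],R(s,85,200,70,90,2.8)[:250,:196],np.zeros((90,196,3),np.uint8)])])
cv2.imwrite("pics/c1.png",c);print(c.shape)
E
```

```text
(520, 796, 3)
```

View pics/c1.png

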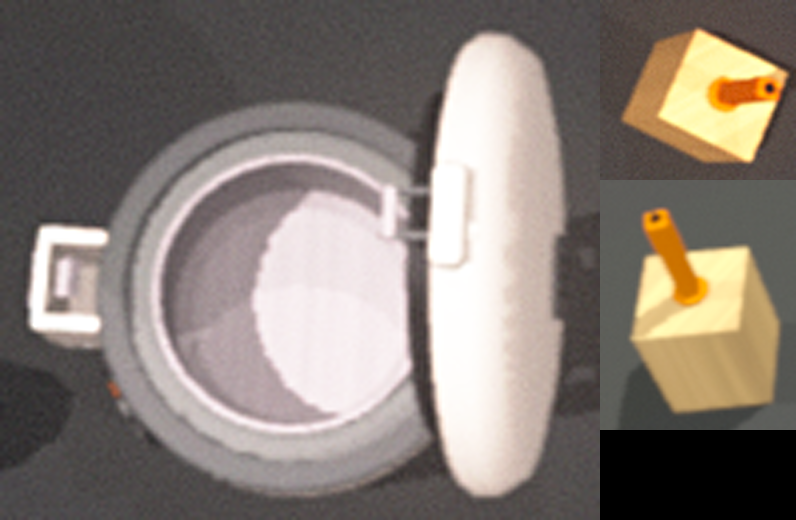

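```bash
cat > h.py <<'E'
import numpy as np,cv2
from scipy.spatial.transform import Rotation as Ro
from scipy.optimize import least_squares
K={"top":np.array([[441.257,0,278.011],[0,441.257,209.432],[0,0,1]]),"side":np.array([[465.712,0,287.012],[0,465.712,200.521],[0,0,1]])}
W={"top":np.array([[-0.0183,-0.9998,-0.0034,0.024],[-0.9785,0.0186,-0.2052,0.6119],[0.2052,-0.0004,-0.9787,0.9798],[0,0,0,1]]),
"side":np.array([[0.5702,0.8215,-0.0055,-0.3244],[0.6281,-0.4403,-0.6416,-0.2817],[-0.5295,0.3624,-0.767,1.4275],[0,0,0,1]])}
def cast(n,uv,z):
    w=W[n];o=-w[:3,:3].T@w[:3,3]
    d=np.c_[np.atleast_2d(uv),np.ones(len(np.atleast_2d(uv)))]@np.linalg.inv(K[n]).T@w[:3,:3]
    return o+d*((z-o[2])/d[:,2])[:,None]
def proj(n,p):
    q=np.atleast_2d(p)@W[n][:3,:3].T+W[n][:3,3];q=q@K[n].T;return q[:,:2]/q[:,2:]
E
cat > m.py <<'E'
from h import *
c=lambda p:np.array(p)/4+[185,160]
def circ(P):
    f=least_squares(lambda v:np.hypot(P[:,0]-v[0],P[:,1]-v[1])-v[2],[*P[:,:2].mean(0),.09]);return f.x.round(4)
print("pot",circ(cast("top",c([[152,290],[295,154],[290,436],[180,210],[190,382],[365,170]]),.13)))
print("gut",circ(cast("top",c([[133,290],[290,129],[280,462],[183,175],[180,410]]),.13)))
print("deck",circ(cast("top",c([[103,295],[290,101],[285,496],[160,155],[160,435]]),.13)))
L=cast("top",c([[490,32],[488,497]]),.262);print("lid",L.round(4),np.linalg.norm(L[0]-L[1]))
print("pocket",cast("top",c([[68,279]]),.11).round(4))
b=lambda p:np.array(p)/2.8+[400,245]
T=cast("top",b([[97,28],[187,73],[153,162],[57,117]]),.105);print(T.round(4),T.mean(0),np.linalg.norm(T-np.roll(T,1,0),axis=1))
e=(T[0]+T[1]-T[2]-T[3]);print("yaw",np.degrees(np.arctan2(e[1],e[0])))
print("handle end",cast("top",b([[169,88]]),.195),"flange",cast("top",b([[126,93]]),.11))
s=lambda p:np.array(p)/2.8+[85,200]
S=cast("side",s([[644-600,255-180],[749-600,248-180],[740-600,330-180],[633-600,337-180]]),.105);print("side",S.round(4),S.mean(0))
print("side handle end",cast("side",s([[656-600,218-180]]),.195))
E
python3 m.py
```

```text
pot [0.547  0.0554 0.0776]
gut [0.5466 0.052  0.0924]
deck [0.5462 0.0517 0.1093]
lid [[ 0.6517 -0.0461  0.262 ]
 [ 0.429  -0.0381  0.262 ]] 0.22283151237325133
pocket [[0.5593 0.1834 0.11  ]]
[[ 0.4937 -0.3328  0.105 ]
 [ 0.4571 -0.4002  0.105 ]
 [ 0.3892 -0.3666  0.105 ]
 [ 0.4249 -0.2953  0.105 ]] [ 0.4412171  -0.34871755  0.105     ] [0.07834192 0.07672326 0.07566558 0.07978934]
yaw -27.4778062483505
handle end [[ 0.44129445 -0.34830534  0.195     ]] flange [[ 0.44218558 -0.34896784  0.11      ]]
side [[ 0.3898 -0.3658  0.105 ]
 [ 0.4301 -0.2965  0.105 ]
 [ 0.4975 -0.3324  0.105 ]
 [ 0.458  -0.3995  0.105 ]] [ 0.44386015 -0.34855822  0.105     ]
side handle end [[ 0.44446182 -0.34829003  0.195     ]]
```

```bash
python3 -m pendant '[[[0,0,-0.0565,0,0,0.22,1],[0,0,-0.0565,0,0,0.22,1],[0,0,-0.0565,0,0,0.22,1],[0,0,-0.0565,0,0,0.22,1],[0,0,-0.0565,0.105,-0.2,0,1],[0,0,-0.0565,0.105,-0.2,0,1],[0,0,-0.0565,0.105,-0.2,0,1],[0,0,-0.0565,0.105,-0.2,0,1],[0,0,-0.0565,0.105,-0.2,0,1],[0,0,-0.0565,0.105,-0.2,0,1],[0,0,0,0.105,-0.2,0,1],[0,0,0,0.105,-0.2,0,1],[0,0,0,0,0,0,1]]]'
```

```text
time: 1.72
tool_pos: [0.3814, 0.1986, 0.4506]
tool_rot: [0.0, 0.971, -0.241, -0.0]
contact_force: [-0.6, 0.3, 0.3]
gripper_width: 0.998
```

```bash
python3 -m pendant '[[[0,0,0,0.025,-0.22,0,1],[0,0,0,0.025,-0.22,0,1],[0,0,0,0.025,-0.22,0,1],[0,0,0,0.025,-0.22,0,1],[0,0,0,0.025,-0.22,0,1],[0,0,0,0.025,-0.22,0,1],[0,0,0,0.025,-0.22,0,1],[0,0,0,0.025,-0.22,0,1],[0,0,0,0.025,-0.22,-0.2,1],[0,0,0,0.02,-0.21,-0.2,1],[0,0,0,0,0,-0.2,1],[0,0,0,0,0,0,1]]]'; python3 - <<'E'
from plant import manip, imaging
import cv2,numpy as np
f=imaging.grab_frame("wrist");cv2.imwrite("pics/w1.png",f["frame"]);np.savez("w1",**f)
print(f["mtx"].tolist(),f["world_to_cam"].round(4).tolist())
E
```

```text
time: 3.22
tool_pos: [0.4386, -0.3274, 0.3103]
tool_rot: [-0.003, 0.971, -0.237, -0.005]
contact_force: [-1.1, 0.5, 0.3]
gripper_width: 1.001
[[325.19226210127806, 0.0, 282.11514802284705], [0.0, 325.19226210127806, 205.7059913416191], [0.0, 0.0, 1.0]] [[0.8871, -0.4613, -0.0122, -0.5364], [-0.443, -0.8587, 0.2578, -0.1411], [-0.1294, -0.2233, -0.9661, 0.4378], [0.0, 0.0, 0.0, 1.0]]
```

View pics/w1.png

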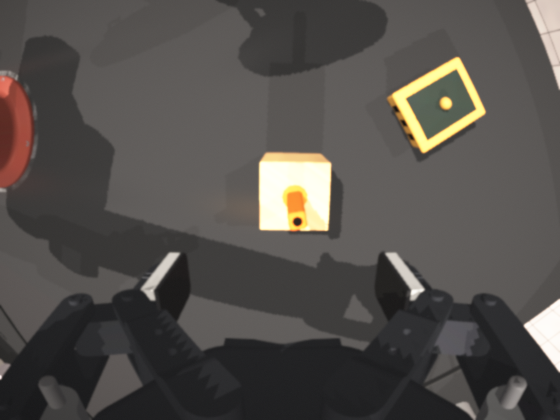

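```bash
cat > wr.py <<'E'
import numpy as np
def wcast(f,uv,z):
    K=f["mtx"];w=f["world_to_cam"];uv=np.atleast_2d(np.array(uv,float))
    d=(uv-K[:2,2])/K[0,0];r=np.linalg.norm(d,axis=1)
    v=np.c_[d*(np.sin(r)/r)[:,None],np.cos(r)]@w[:3,:3];o=-w[:3,:3].T@w[:3,3]
    return o+v*((z-o[2])/v[:,2])[:,None]
E
python3 - <<'E'
from wr import *;import cv2
from plant import manip
f=np.load("w1.npz")
print(wcast(f,[297,221],.195),wcast(f,[295,194],.11))
P=wcast(f,[[262,162],[330,162],[329,231],[260,231]],.105);print(P.round(4),P.mean(0))
c=cv2.resize(f["frame"][145:240,255:340],None,fx=6,fy=6,interpolation=cv2.INTER_CUBIC);cv2.imwrite("pics/w1c.png",c)
print(manip.state()["tool_pos"],manip.state()["tool_rot"])
E
```

```text
[[ 0.44033908 -0.34782706  0.195     ]] [[ 0.44245114 -0.34488326  0.11      ]]
[[ 0.4266 -0.2981  0.105 ]
 [ 0.4919 -0.3316  0.105 ]
 [ 0.4571 -0.4022  0.105 ]
 [ 0.3873 -0.3661  0.105 ]] [ 0.44071286 -0.34951981  0.105     ]
[ 0.43976082 -0.32832872  0.31459789] [-0.00131204  0.97149441 -0.23705161 -0.00185055]
```

View pics/w1c.png

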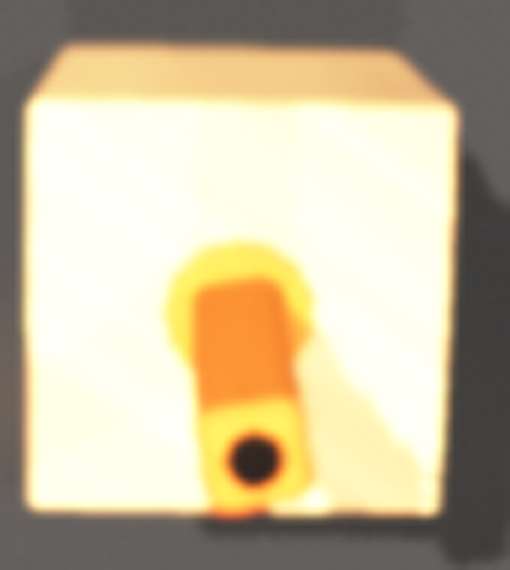

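```bash
python3 -m pendant '[[[0,0,0.03,0.008,-0.079,0,1],[0,0,0.03,0,0,0,1],[0,0,0,0,0,-0.1,1],[0,0,0,0,0,-0.1,1],[0,0,0,0,0,0,1]]]'; python3 - <<'E'
from plant import manip, imaging
import cv2,numpy as np
from wr import *
f=imaging.grab_frame("wrist");np.savez("w2",**f)
cv2.imwrite("pics/w2.png",cv2.resize(f["frame"][150:420,160:400],None,fx=2,fy=2))
print(manip.state()["tool_pos"],manip.state()["tool_rot"])
E
```

```text
time: 3.9
tool_pos: [0.4425, -0.3489, 0.2678]
tool_rot: [0.0, 0.99, -0.144, 0.0]
contact_force: [0.1, -0.1, 1.2]
gripper_width: 0.997
[ 0.44283661 -0.34943761  0.2691144 ] [ 8.92455693e-04  9.89492168e-01 -1.44577993e-01  1.28746235e-03]
```

View pics/w2.png

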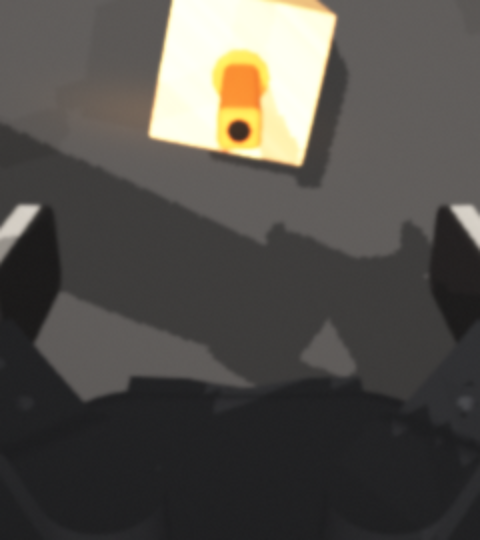

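```bash
python3 -c "
from wr import *;print(wcast(np.load('w2.npz'),[279,215.5],.195))"; python3 -m pendant '[[[0,0,0,-0.005,0.005,-0.1,1],[0,0,0,0,0,-0.1,1],[0,0,0,0,0,-0.1,1],[0,0,0,0,0,-0.1,1],[0,0,0,0,0,-0.09,1],[0,0,0,0,0,0,0],[0,0,0,0,0,0,0],[0,0,0,0,0,0,0],[0,0,0,0,0,0,0],[0,0,0,0,0,0,0],[0,0,0,0,0,0,0]]]'
```

```text
[[ 0.44018173 -0.34834418  0.195     ]]
time: 5.32
tool_pos: [0.4411, -0.349, 0.1454]
tool_rot: [0.001, 0.989, -0.145, 0.001]
contact_force: [0.0, -0.0, 6.1]
gripper_width: 0.179
```

```bash
python3 -m pendant '[[[0,0,0,0,0,0.1,0],[0,0,0,0,0,0.22,0],[0,0,0,0,0,0.22,0],[0,0,0,0,0,0.22,0],[0,0,0,0,0,0.22,0],[0,0,0,0,0,0.22,0],[0,0,0,0,0,0.22,0],[0,0,0,0,0,0.14,0],[0,0,0,0,0,0,0],[0,0,0,0,0,0,0]]]'; python3 - <<'E'
from plant import manip, imaging
import cv2,numpy as np
f=imaging.grab_frame("side");cv2.imwrite("pics/s2.png",f["frame"])
s=manip.state();print(s["tool_pos"],s["joint_pos"])
E
```

```text
time: 6.58
tool_pos: [0.4405, -0.3484, 0.5319]
tool_rot: [-0.001, 0.989, -0.145, -0.001]
contact_force: [0.3, 0.2, -1.4]
gripper_width: 0.181
[ 0.44040357 -0.34833654  0.53123258] [-8.01720790e-01 -9.75844719e-02  1.27005288e+00 -1.68779910e-05
  1.97320555e+00 -5.10164871e-01]
```

View pics/s2.png

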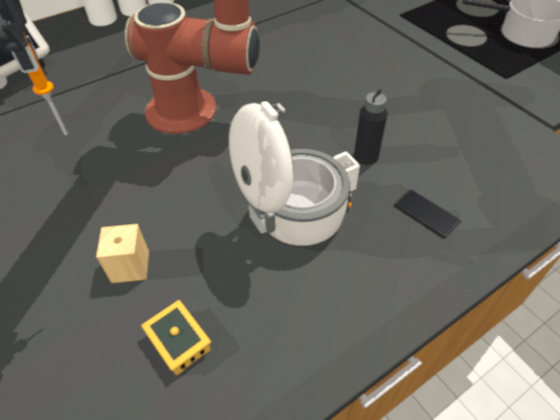

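```bash
python3 -c "
from h import *;print(proj('side',[[.4404,-.3483,.5312-.1304]]))"; python3 -m pendant '[[[0,0,0,-0.02,0.206,0,0],[0,0,0,-0.02,0.206,0,0],[0,0,0,-0.02,0.206,0,0],[0,0,0,-0.02,0.206,0,0],[0,0,0,-0.02,0.206,0,0],[0,0,0,-0.02,0.206,0,0],[0,0,0,0.13,0.14,0,0],[0,0,0,0.13,0.14,0,0],[0,0,0,0.13,0.14,0,0],[0,0,0,0.13,0.14,0,0],[-0.0444,0.0023,0,0,0,0,0],[-0.0444,0.0023,0,0,0,0,0],[-0.0444,0.0023,0,0,0,0,0],[-0.0444,0.0023,0,0,0,0,0],[0,0,0,0,0,0,0]]]'
python3 -c "
from plant import manip;s=manip.state();print(s['tool_pos'],s['tool_rot'],s['joint_pos'],s['contact_force'])
from h import *;R=Ro.from_quat(s['tool_rot'],scalar_first=True).as_matrix();print('up',-R[:,2],'tip',s['tool_pos']+.1304*R[:,2])"
```

```text
[[ 65.61623227 133.85950542]]
time: 8.5
tool_pos: [0.5405, 0.1023, 0.5294]
tool_rot: [0.275, 0.951, -0.137, 0.023]
contact_force: [0.0, 0.0, -0.8]
gripper_width: 0.182
[0.54046757 0.10229136 0.52942854] [ 0.27526542  0.95127323 -0.13706186  0.02285249] [ 0.30446191 -0.0226845   1.27187484 -0.58794653  2.03479989  0.3593356 ] [ 0.04952923  0.04554846 -0.81224688]
up [0.03197886 0.52996965 0.84741343] tip [0.53629752 0.03318332 0.41892583]
```

```bash
python3 -m pendant '[[[0,0,0,0,0,-0.184,0],[0,0,0,0,0,-0.184,0],[0,0,0,0,0,-0.184,0],[0,0,0,0,0,-0.184,0],[0,0,0,0,0,-0.184,0],[0,0,0,0.011,-0.106,-0.06,0],[0,0,0,0.011,-0.106,-0.06,0],[0,0,0,0,0,0,0]]]'
cat > st.py <<'E'
from plant import manip
from h import *
s=manip.state();R=Ro.from_quat(s['tool_rot'],scalar_first=True).as_matrix();t=s['tool_pos']+.1304*R[:,2]
C=np.array([.5465,.053]);d=t[:2]-C
print('t',s['time'],'tcp',s['tool_pos'].round(4),'tip',t.round(4),'r',np.hypot(*d).round(4),'ang from rear deg',np.degrees(np.arctan2(d[1],d[0])).round(1)+93,'F',s['contact_force'].round(2),'M',s['ft_torque'].round(2))
E
python3 st.py;python3 - <<'E'
from plant import imaging
import cv2,numpy as np
f=imaging.grab_frame("wrist");np.savez("w3",**f);cv2.imwrite("pics/w3.png",cv2.resize(f["frame"][:300,100:500],None,fx=2,fy=2,interpolation=cv2.INTER_CUBIC))
E
```

```text
time: 9.5
tool_pos: [0.5448, 0.0457, 0.2718]
tool_rot: [0.274, 0.951, -0.141, 0.024]
contact_force: [-0.1, 0.2, -1.2]
gripper_width: 0.18
t 9.5 tcp [0.5448 0.0457 0.2718] tip [ 0.5406 -0.0232  0.1612] r 0.0764 ang from rear deg -1.5 F [-0.12  0.22 -1.18] M [ 0.29 -0.04  0.01]
```

View pics/w3.png

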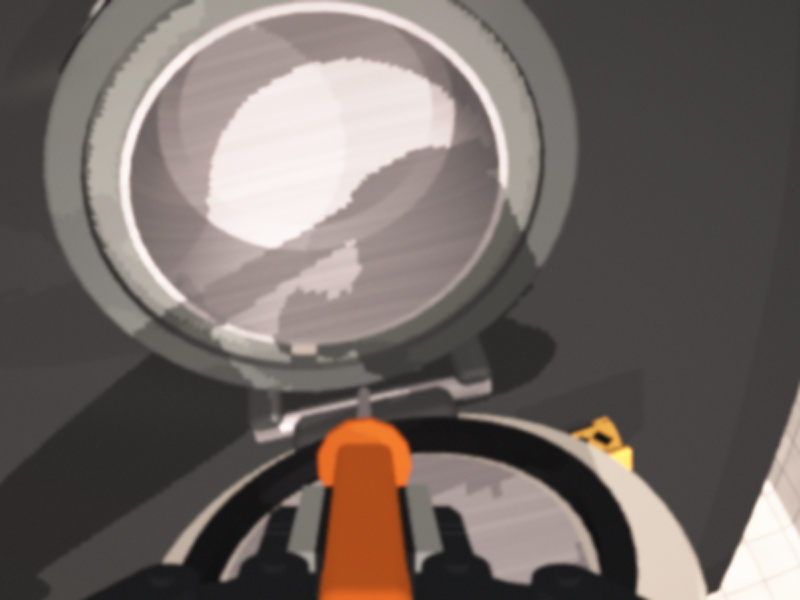

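```bash
python3 - <<'E'
from wr import *;import cv2
from scipy.optimize import least_squares
f=np.load("w3.npz");c=lambda p:np.array(p)/2+[100,0]
def circ(P):return least_squares(lambda v:np.hypot(P[:,0]-v[0],P[:,1]-v[1])-v[2],[.54,.05,.09]).x.round(4)
print(circ(wcast(f,c([[121,180],[507,170],[320,3],[150,270],[470,70],[215,330]]),.13)),circ(wcast(f,c([[84,180],[543,150],[310,365],[150,310],[525,240],[210,350]]),.13)))
for p in([303,349],[292,347],[316,350],[303,344],[303,356]):
    q=wcast(f,c([p]),.124)[0];d=q[:2]-[.5465,.053];print(p,q.round(4),np.hypot(*d).round(4),np.degrees(np.arctan2(d[1],d[0]))+93)
h=wcast(f,c([[370,405]]),.138)[0];print('hinge',h)
cv2.imwrite("pics/w3c.png",cv2.convertScaleAbs(cv2.resize(f["frame"][100:215,140:380],None,fx=3.3,fy=3.3,interpolation=cv2.INTER_CUBIC),alpha=2))
E
```

```text
[0.5461 0.0558 0.077 ] [0.5473 0.0586 0.0913]
[303, 349] [ 0.5152 -0.0209  0.124 ] 0.0803 -19.946316744849156
[292, 347] [ 0.5107 -0.0178  0.124 ] 0.0794 -23.782599943751265
[316, 350] [ 0.5208 -0.0238  0.124 ] 0.081 -15.518203754526752
[303, 344] [ 0.5162 -0.018   0.124 ] 0.0772 -20.12145870524489
[303, 356] [ 0.5138 -0.0251  0.124 ] 0.0847 -19.720586876673167
hinge [ 0.53745515 -0.05543295  0.138     ]
```

View pics/w3c.png

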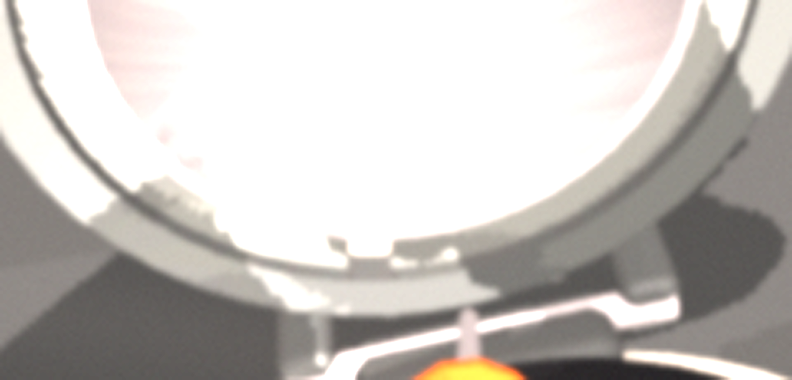

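```bash
sed -i 's/C=np.array.*;d=/C=np.array([.5465,.0545]);d=/' st.py; python3 -m pendant '[[[0,0,0,-0.024,-0.013,0,0],[0,0,0,-0.024,-0.013,0,0],[0,0,0,0,0,-0.06,0],[0,0,0,0,0,-0.06,0],[0,0,0,0,0,0,0],[0,0,0,0,0,0,0]]]'; python3 st.py
```

```text
time: 10.3
tool_pos: [0.534, 0.0412, 0.2436]
tool_rot: [0.275, 0.951, -0.139, 0.026]
contact_force: [0.3, -0.8, -0.9]
gripper_width: 0.179
t 10.3 tcp [0.534  0.0412 0.2436] tip [ 0.5304 -0.0279  0.1331] r 0.084 ang from rear deg -8.099999999999994 F [ 0.31 -0.79 -0.85] M [ 0.3  -0.01 -0.01]
```

```bash
python3 -m pendant '[[[0,0,0,-0.005,-0.007,-0.012,0],[0,0,0,0,0,-0.012,0],[0,0,0,0,0,-0.006,0],[0,0,0,0,0,0,0]]]'; python3 st.py;  python3 -m pendant '[[[0,0,0,0,0,-0.006,0],[0,0,0,0,0,0,0]]]'; python3 st.py
```

```text
time: 10.8
tool_pos: [0.5327, 0.0394, 0.2363]
tool_rot: [0.275, 0.951, -0.14, 0.026]
contact_force: [0.6, -0.7, -0.4]
gripper_width: 0.176
t 10.8 tcp [0.5327 0.0394 0.2363] tip [ 0.5291 -0.0297  0.1257] r 0.086 ang from rear deg -8.700000000000003 F [ 0.64 -0.65 -0.37] M [0.28 0.02 0.  ]
time: 11.05
tool_pos: [0.533, 0.0394, 0.2354]
tool_rot: [0.274, 0.951, -0.14, 0.026]
contact_force: [0.7, 1.4, 1.3]
gripper_width: 0.177
t 11.05 tcp [0.533  0.0394 0.2354] tip [ 0.5295 -0.0296  0.1248] r 0.0858 ang from rear deg -8.400000000000006 F [0.68 1.4  1.27] M [ 0.21 -0.03 -0.03]
```

```bash
for i in 1; do python3 -m pendant '[[[0,0,0,-0.008,0.0015,-0.003,0],[0,0,0,-0.008,0.0015,0,0],[0,0,0,-0.008,0.002,0,0],[0,0,0,0,0,0,0]]]'; done; python3 st.py;  python3 -m pendant '[[[0,0,0,-0.008,0.0025,-0.003,0],[0,0,0,-0.008,0.0025,0,0],[0,0,0,0,0,0,0]]]'; python3 st.py
```

```text
time: 11.55
tool_pos: [0.5269, 0.041, 0.235]
tool_rot: [0.274, 0.951, -0.14, 0.026]
contact_force: [0.6, 2.1, 4.5]
gripper_width: 0.179
t 11.55 tcp [0.5269 0.041  0.235 ] tip [ 0.5234 -0.028   0.1244] r 0.0857 ang from rear deg -12.599999999999994 F [0.63 2.11 4.5 ] M [ 0.08 -0.09  0.07]
time: 11.92
tool_pos: [0.5216, 0.0418, 0.2319]
tool_rot: [0.275, 0.951, -0.139, 0.024]
contact_force: [0.0, -0.0, -2.2]
gripper_width: 0.178
t 11.925 tcp [0.5216 0.0418 0.2319] tip [ 0.5176 -0.0272  0.1213] r 0.0867 ang from rear deg -16.5 F [ 0.04 -0.03 -2.16] M [0.26 0.01 0.04]
```

```bash
python3 -m pendant '[[[0,0,0,-0.008,0.003,-0.004,0],[0,0,0,-0.008,0.003,0,0],[0,0,0,0,0,0,0]]]'; python3 st.py;  python3 -m pendant '[[[0,0,0,-0.006,0.0025,-0.004,0],[0,0,0,0,0,-0.004,0],[0,0,0,0,0,0,0]]]'; python3 st.py
```

```text
time: 12.3
tool_pos: [0.5185, 0.0434, 0.2322]
tool_rot: [0.275, 0.951, -0.14, 0.026]
contact_force: [-1.2, 0.3, -0.1]
gripper_width: 0.18
t 12.3 tcp [0.5185 0.0434 0.2322] tip [ 0.5148 -0.0256  0.1216] r 0.0862 ang from rear deg -18.599999999999994 F [-1.22  0.28 -0.06] M [ 0.33 -0.01 -0.  ]
time: 12.68
tool_pos: [0.5172, 0.044, 0.2303]
tool_rot: [0.275, 0.951, -0.14, 0.026]
contact_force: [-0.9, 0.2, -0.9]
gripper_width: 0.181
t 12.675 tcp [0.5172 0.044  0.2303] tip [ 0.5136 -0.025   0.1197] r 0.0861 ang from rear deg -19.5 F [-0.88  0.21 -0.93] M [ 0.33 -0.01 -0.04]
```

```bash
python3 -m pendant '[[[0,0,0,-0.0005,-0.0085,-0.0136,0],[0,0,0,-0.0005,-0.0085,-0.0136,0],[0,0,0,-0.0005,-0.0085,-0.0136,0],[0,0,0,0,0,0,0]]]'; python3 st.py;  python3 -m pendant '[[[0,0,0,-0.0005,-0.0085,-0.0136,0],[0,0,0,-0.0005,-0.0085,-0.0136,0],[0,0,0,-0.0005,-0.0085,-0.0136,0],[0,0,0,0,0,0,0],[0,0,0,0,0,0,0]]]'; python3 st.py
```

```text
time: 13.18
tool_pos: [0.5165, 0.0374, 0.2197]
tool_rot: [0.275, 0.951, -0.14, 0.025]
contact_force: [-1.3, 0.3, -0.2]
gripper_width: 0.174
t 13.175 tcp [0.5165 0.0374 0.2197] tip [ 0.5128 -0.0317  0.1091] r 0.0925 ang from rear deg -18.299999999999997 F [-1.28  0.27 -0.2 ] M [ 0.29 -0.    0.02]
time: 13.8
tool_pos: [0.5165, 0.0313, 0.2101]
tool_rot: [0.274, 0.951, -0.14, 0.026]
contact_force: [0.0, -0.3, -0.5]
gripper_width: 0.177
t 13.8 tcp [0.5165 0.0313 0.2101] tip [ 0.5129 -0.0378  0.0995] r 0.0982 ang from rear deg -17.0 F [ 0.02 -0.31 -0.5 ] M [ 0.32 -0.01 -0.01]
```

```bash
python3 -m pendant '[[[0,0,0,0.002,0.034,0.0544,0],[0,0,0,0.002,0.034,0.0544,0],[0,0,0,0.002,0.034,0.0544,0],[0,0,0,0.002,0.034,0.0544,0],[0,0,0,0,0.13,0.15,0],[0,0,0,0,0,0.2,0],[0.0444,-0.0023,0,0,0,0.2,0],[0.0444,-0.0023,0,0,0,0.2,0],[0.0444,-0.0023,0,0,0,0.2,0],[0.0444,-0.0023,0,0,0,0.16,0],[0,0,0,0,0,0,0]]]'; python3 st.py
```

```text
time: 15.18
tool_pos: [0.5184, 0.0964, 0.548]
tool_rot: [-0.001, 0.989, -0.147, 0.005]
contact_force: [-0.5, 0.7, -1.3]
gripper_width: 0.18
t 15.175 tcp [0.5184 0.0964 0.548 ] tip [0.5196 0.0964 0.4176] r 0.0498 ang from rear deg 215.7 F [-0.52  0.65 -1.29] M [0.04 0.05 0.01]
```

```bash
python3 -m pendant '[[[0,0,0,-0.144,-0.182,0,0],[0,0,0,-0.144,-0.182,0,0],[0,0,0,-0.144,-0.182,0,0],[0,0,0,0.021,-0.206,0,0],[0,0,0,0.021,-0.206,0,0],[0,0,0,0.021,-0.206,0,0],[0,0,0,0.021,-0.206,0,0],[0,0,0,0.021,-0.206,0,0],[0,0,0,0.021,-0.206,0,0],[0,0,0,0,0,-0.22,0],[0,0,0,0,0,-0.22,0],[0,0,0,0,0,-0.22,0],[0,0,0,0,0,-0.22,0],[0,0,0,0,0,-0.22,0],[0,0,0,0,0,0,0],[0,0,0,0,0,0,0]]]'; python3 st.py; python3 - <<'E'
from plant import manip,imaging
import cv2
from h import *
f=imaging.grab_frame("side");g=imaging.grab_frame("top")
s=manip.state();R=Ro.from_quat(s['tool_rot'],scalar_first=True).as_matrix();t=s['tool_pos']+.1304*R[:,2]
a=proj("side",t)[0];b=proj("top",t)[0];print(a,b,s['tool_rot'],proj("side",[.4415,-.3485,.105]))
cr=lambda i:cv2.resize(i["frame"][170:290,70:170],None,fx=5,fy=5,interpolation=cv2.INTER_CUBIC)
cv2.imwrite("pics/s3.png",cr(f))
E
```

```text
time: 17.18
tool_pos: [0.4427, -0.3479, 0.2689]
tool_rot: [0.001, 0.989, -0.145, 0.001]
contact_force: [-0.1, 1.0, 1.2]
gripper_width: 0.173
t 17.175 tcp [ 0.4427 -0.3479  0.2689] tip [ 0.4429 -0.3482  0.1385] r 0.4158 ang from rear deg -11.400000000000006 F [-0.14  0.97  1.18] M [0.02 0.   0.03]
[112.44328471 230.04273036] [450.41302151 276.7037168 ] [ 0.00191373  0.98943002 -0.1449813   0.00223362] [[117.35248686 239.0667811 ]]
```

View pics/s3.png

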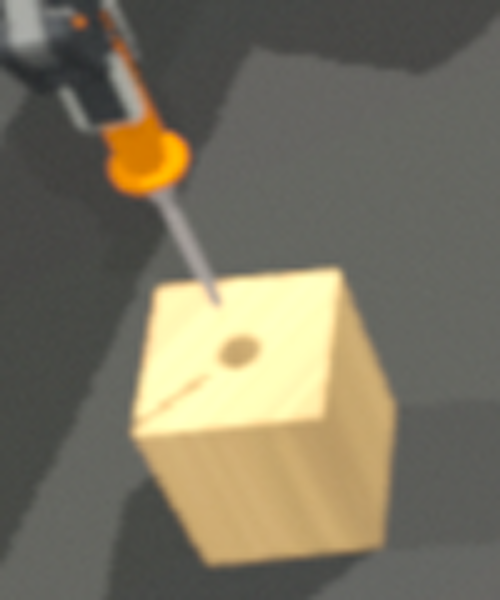

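```bash
python3 -m pendant '[[[0,0,0,-0.006,-0.004,0,0],[0,0,0,0,0,-0.1,0],[0,0,0,0,0,-0.1,0],[0,0,0,0,0,-0.1,0],[0,0,0,0,0,-0.1,0],[0,0,0,0,0,-0.05,0],[0,0,0,0,0,-0.02,0],[0,0,0,0,0,0,0]]]'; python3 st.py
```

```text
time: 18.27
tool_pos: [0.4408, -0.3491, 0.1502]
tool_rot: [0.0, 0.989, -0.145, 0.0]
contact_force: [0.0, 0.3, -1.5]
gripper_width: 0.176
t 18.275 tcp [ 0.4408 -0.3491  0.1502] tip [ 0.4409 -0.3492  0.0198] r 0.4173 ang from rear deg -11.700000000000003 F [ 0.04  0.29 -1.49] M [-0.02 -0.01  0.02]
```

```bash
python3 -m pendant '[[[0,0,0,0,0,-0.012,0],[0,0,0,0,0,-0.006,0],[0,0,0,0,0,0,0]]]';python3 -m pendant '[[[0,0,0,0,0,0,1],[0,0,0,0,0,0,1],[0,0,0,0,0,0,1],[0,0,0,0,0,0,1],[0,0,0,0,0,0,1],[0,0,0,0,0,0.1,1],[0,0,0,0,0,0.2,1],[0,0,0,0,0,0.22,0.5],[0,0,0,0,0,0.22,0],[0,0,0,0,0,0.22,0],[0,0,0,0,0,0.1,0],[0,0,0,0,0,0,0],[0,0,0,0,0,0,0]]]'; python3 - <<'E'
from plant import manip,imaging
import cv2
f=imaging.grab_frame("side")
cv2.imwrite("pics/s4.png",cv2.resize(f["frame"][100:300,70:370],None,fx=2.5,fy=2.5,interpolation=cv2.INTER_CUBIC))
E
```

```text
time: 18.65
tool_pos: [0.4407, -0.3491, 0.1455]
tool_rot: [0.0, 0.989, -0.145, 0.0]
contact_force: [0.3, -0.2, 1.0]
gripper_width: 0.18
time: 20.27
tool_pos: [0.4402, -0.3485, 0.4078]
tool_rot: [-0.001, 0.989, -0.145, -0.001]
contact_force: [-0.1, 0.2, -0.4]
gripper_width: 0.001
```

View pics/s4.png

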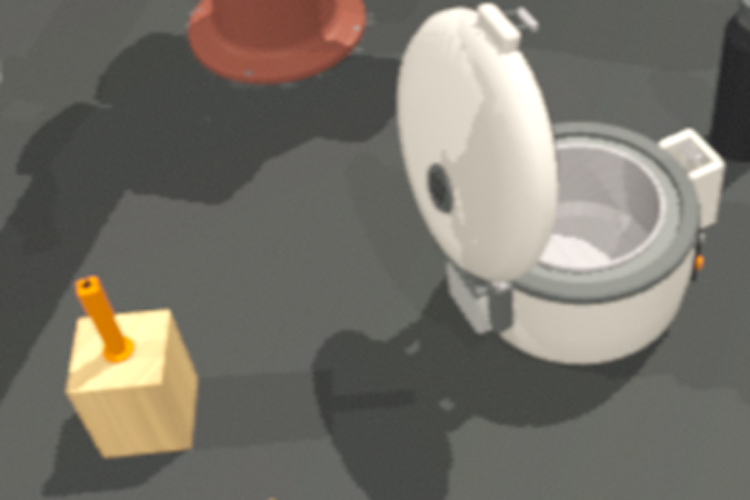

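```bash
python3 -m pendant '[[[0.0555,-0.0029,0,0,0,0,0],[0.0555,-0.0029,0,0.08,0.15,0,0],[0.0555,-0.0029,0,0.08,0.15,0,0],[0.0555,-0.0029,0,0.08,0.15,-0.06,0],[0,0,0,0.08,0.15,-0.1,0],[0,0,0,0.08,0.15,-0.15,0],[0,0,0,0,0,0,0],[0,0,0,0,0,0,0]]]'; python3 st.py; python3 -c "
from plant import manip;print(manip.state()['joint_pos'])
import numpy as np
for t in [1.35,1.25,1.1,.9,.7,.5,.3,.2,.1,.05,0]:
  c,s=np.cos(t),np.sin(t);f=.18*c-.036*s;print(t,np.round([.5405+.052*f,-.0594+f,.138+.18*s+.036*c],4))"
```

```text
time: 21.32
tool_pos: [0.5401, -0.1613, 0.3317]
tool_rot: [-0.341, 0.93, -0.137, -0.033]
contact_force: [0.8, -0.3, 0.4]
gripper_width: -0.0
t 21.325 tcp [ 0.5401 -0.1613  0.3317] tip [ 0.5443 -0.0774  0.2319] r 0.1319 ang from rear deg 2.0999999999999943 F [ 0.76 -0.27  0.41] M [-0.23  0.01 -0.02]
[-0.68856641  0.04873435  1.55918202  0.58586088  1.93353574 -0.29694258]
1.35 [ 0.5407 -0.0551  0.3215]
1.25 [ 0.5417 -0.0368  0.3202]
1.1 [ 0.5431 -0.0098  0.3147]
0.9 [0.5449 0.0243 0.3014]
0.7 [0.5465 0.0551 0.2815]
0.5 [0.5478 0.0813 0.2559]
0.3 [0.5489 0.1019 0.2256]
0.2 [0.5493 0.1099 0.209 ]
0.1 [0.5496 0.1161 0.1918]
0.05 [0.5498 0.1186 0.183 ]
0 [0.5499 0.1206 0.174 ]
```

```bash
python3 -m pendant '[[[0,0,0,0,0.1,-0.01,0],[0,0,0,0,0.1,-0.01,0],[0,0,0,0,0.1,-0.01,0],[0,0,0,0,0.05,-0.01,0],[0,0,0,0,0.05,0,0],[0,0,0,0.004,0.05,-0.003,0],[0,0,0,0,0.048,-0.003,0],[0,0,0,0,0,0,0]]]'; python3 st.py;python3 -m pendant '[[[0,0,0,0.003,0.054,-0.011,0],[0,0,0,0.003,0.054,-0.011,0],[0,0,0,0.0035,0.068,-0.027,0],[0,0,0,0.0035,0.068,-0.027,0],[0,0,0,0,0,0,0]]]'; python3 st.py
```

```text
time: 22.32
tool_pos: [0.5416, -0.0362, 0.321]
tool_rot: [-0.341, 0.93, -0.136, -0.032]
contact_force: [-1.2, -1.6, 0.2]
gripper_width: 0.001
t 22.325 tcp [ 0.5416 -0.0362  0.321 ] tip [0.546  0.0475 0.2211] r 0.007 ang from rear deg -1.5 F [-1.22 -1.61  0.23] M [-0.52 -0.02  0.03]
time: 22.95
tool_pos: [0.5439, 0.026, 0.3008]
tool_rot: [-0.341, 0.93, -0.136, -0.033]
contact_force: [-2.2, -0.6, 0.2]
gripper_width: -0.003
t 22.95 tcp [0.5439 0.026  0.3008] tip [0.5479 0.1098 0.201 ] r 0.0554 ang from rear deg 181.6 F [-2.15 -0.57  0.2 ] M [-0.33  0.14  0.1 ]
```

```bash
python3 -m pendant '[[[-0.0555,0.0029,0,0.003,0.058,-0.039,0],[-0.0555,0.0029,0,0.003,0.058,-0.039,0],[0,0,0,0,0,0,0]]]'; python3 st.py;python3 -m pendant '[[[-0.0555,0.0029,0,0.0026,0.052,-0.051,0],[-0.0555,0.0029,0,0.0026,0.052,-0.051,0],[0,0,0,0.002,0.041,-0.061,0],[0,0,0,0.002,0.041,-0.061,0],[0,0,0,0.001,0.032,-0.066,0],[0,0,0,0,0,0,0]]]'; python3 st.py
```

```text
time: 23.32
tool_pos: [0.5461, 0.0558, 0.2836]
tool_rot: [-0.173, 0.975, -0.14, -0.016]
contact_force: [0.3, -0.7, 0.8]
gripper_width: -0.003
t 23.325 tcp [0.5461 0.0558 0.2836] tip [0.5484 0.1004 0.161 ] r 0.0459 ang from rear deg 180.6 F [ 0.32 -0.73  0.8 ] M [-0.08  0.05  0.03]
time: 24.08
tool_pos: [0.5474, 0.107, 0.207]
tool_rot: [0.0, 0.989, -0.146, -0.003]
contact_force: [-0.4, -0.2, 1.4]
gripper_width: 0.0
t 24.075 tcp [0.5474 0.107  0.207 ] tip [0.5467 0.107  0.0766] r 0.0525 ang from rear deg 182.8 F [-0.42 -0.22  1.43] M [-0.03  0.09  0.01]
```

Now press down in small steps.

```bash
python3 -m pendant '[[[0,0,0,0,0.012,-0.03,0],[0,0,0,0,0.01,-0.03,0],[0,0,0,0,0.008,-0.02,0],[0,0,0,0,0,0,0]]]'; python3 st.py;python3 -m pendant '[[[0,0,0,0,0.006,-0.016,0],[0,0,0,0,0.004,-0.016,0],[0,0,0,0,0,0,0]]]'; python3 st.py
```

```text
time: 24.58
tool_pos: [0.5485, 0.1154, 0.1894]
tool_rot: [0.0, 0.989, -0.145, -0.0]
contact_force: [-0.7, -0.9, -0.1]
gripper_width: -0.001
t 24.575 tcp [0.5485 0.1154 0.1894] tip [0.5483 0.1154 0.059 ] r 0.0609 ang from rear deg 181.3 F [-0.66 -0.85 -0.14] M [-0.05  0.08 -0.05]
time: 24.95
tool_pos: [0.5491, 0.1178, 0.1822]
tool_rot: [-0.0, 0.989, -0.145, 0.0]
contact_force: [0.0, -2.1, 2.5]
gripper_width: 0.0
t 24.95 tcp [0.5491 0.1178 0.1822] tip [0.5492 0.1178 0.0518] r 0.0633 ang from rear deg 180.6 F [ 0.05 -2.08  2.48] M [-0.14 -0.01  0.04]
```

```bash
python3 -m pendant '[[[0,0,0,0,0.002,-0.012,0],[0,0,0,0,0.002,-0.008,0],[0,0,0,0,0,0,0]]]'; python3 st.py;python3 -m pendant '[[[0,0,0,0,0,-0.006,0],[0,0,0,0,0,-0.006,0],[0,0,0,0,0,0,0]]]'; python3 st.py
```

```text
time: 25.32
tool_pos: [0.5492, 0.1188, 0.1783]
tool_rot: [-0.0, 0.989, -0.145, 0.001]
contact_force: [-2.6, -1.5, 8.2]
gripper_width: 0.0
t 25.325 tcp [0.5492 0.1188 0.1783] tip [0.5493 0.1188 0.0479] r 0.0643 ang from rear deg 180.5 F [-2.57 -1.47  8.2 ] M [-0.25  0.43 -0.05]
time: 25.7
tool_pos: [0.5493, 0.119, 0.1772]
tool_rot: [-0.0, 0.989, -0.145, 0.001]
contact_force: [-6.4, -0.1, 14.8]
gripper_width: -0.002
t 25.7 tcp [0.5493 0.119  0.1772] tip [0.5495 0.119  0.0468] r 0.0646 ang from rear deg 180.3 F [-6.35 -0.09 14.76] M [-0.23  1.18 -0.04]
```

```bash
python3 -m pendant '[[[0,0,0,0,0,-0.005,0],[0,0,0,0,0,0,0]]]'; python3 -m pendant '[[[0,0,0,0,0,-0.005,0],[0,0,0,0,0,0,0]]]';python3 -m pendant '[[[0,0,0,0,0,-0.004,0],[0,0,0,0,0,0,0]]]'
```

```text
time: 25.95
tool_pos: [0.5494, 0.1191, 0.1766]
tool_rot: [-0.0, 0.989, -0.145, 0.001]
contact_force: [-7.7, -1.0, 17.3]
gripper_width: 0.002
time: 26.2
tool_pos: [0.5494, 0.1192, 0.1762]
tool_rot: [-0.0, 0.989, -0.145, 0.001]
contact_force: [-9.9, 0.1, 20.6]
gripper_width: 0.001
time: 26.45
tool_pos: [0.5494, 0.1193, 0.176]
tool_rot: [-0.0, 0.989, -0.145, 0.001]
contact_force: [-11.5, -0.0, 22.9]
gripper_width: -0.004
```

```bash
python3 -m pendant '[[[0,0,0,-0.006,0,-0.006,0],[0,0,0,0,0,0,0]]]'; python3 -m pendant '[[[0,0,0,-0.006,0,-0.006,0],[0,0,0,0,0,0,0]]]'
```

```text
time: 26.7
tool_pos: [0.5494, 0.1193, 0.1759]
tool_rot: [-0.001, 0.989, -0.145, 0.003]
contact_force: [-8.9, -0.1, 25.7]
gripper_width: 0.001
time: 26.95
tool_pos: [0.5494, 0.1193, 0.1757]
tool_rot: [-0.001, 0.989, -0.145, 0.005]
contact_force: [-6.7, -0.7, 26.8]
gripper_width: -0.0
```

```bash
python3 -m pendant '[[[0,0,0,0,0,-0.006,0],[0,0,0,0,0,0,0]]]'; python3 -m pendant '[[[0,0,0,0,0,0.02,0],[0,0,0,0,0,0.02,0],[0,0,0,0,0,0,0]]]'; python3 -m pendant '[[[0,0,0,0,0,0.03,0],[0,0,0,0,0,0,0],[0,0,0,0,0,0,0]]]';python3 -m pendant '[[[0,0,0,0,0,0.2,0],[0,0,0,0,0,0.2,0],[0,0,0,0,0,0.2,0],[0,0,0,0,0,0,0],[0,0,0,0,0,0,0],[0,0,0,0,0,0,0]]]'
python3 - <<'E'
from plant import manip,imaging
import cv2,numpy as np
f=imaging.grab_frame("side");g=imaging.grab_frame("top")
cv2.imwrite("pics/s5.png",np.vstack([cv2.resize(f["frame"][80:400,:],(560,320)),cv2.resize(g["frame"][130:310,80:480],(560,252))]))
E
```

```text
time: 27.2
tool_pos: [0.5494, 0.1194, 0.1754]
tool_rot: [-0.001, 0.989, -0.145, 0.005]
contact_force: [-9.5, -1.0, 32.4]
gripper_width: -0.002
time: 27.58
tool_pos: [0.5469, 0.1191, 0.1777]
tool_rot: [-0.001, 0.989, -0.145, 0.002]
contact_force: [-0.6, -0.1, 9.2]
gripper_width: 0.001
time: 27.95
tool_pos: [0.5451, 0.1188, 0.1822]
tool_rot: [0.0, 0.989, -0.145, -0.001]
contact_force: [-1.0, -0.0, 0.7]
gripper_width: -0.0
time: 28.7
tool_pos: [0.5449, 0.1187, 0.3307]
tool_rot: [0.0, 0.989, -0.145, -0.002]
contact_force: [0.6, 0.0, -0.2]
gripper_width: -0.005
```

View pics/s5.png

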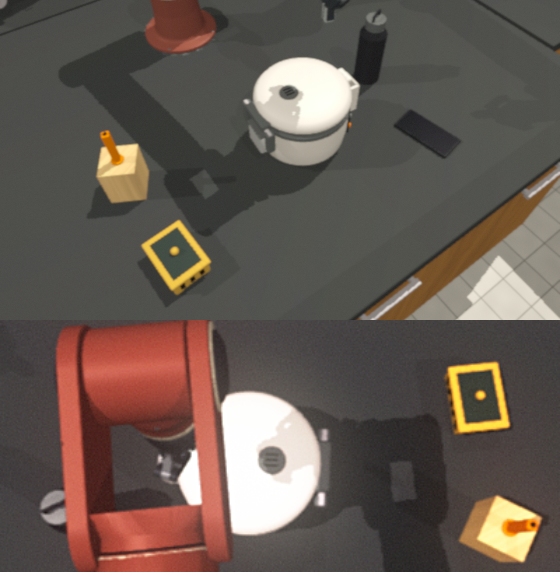

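```bash
python3 - <<'E'
from plant import imaging
import numpy as np;np.save("a.npy",imaging.grab_frame("side")["frame"])
E
python3 -m pendant '[[[0,0,0,0,0,0.1,0],[0,0,0,0,0,0.1,0],[0,0,0,0,0,0,0],[0,0,0,0,0,0,0],[0,0,0,0,0,0,0],[0,0,0,0,0,0,0],[0,0,0,0,0,0,0],[0,0,0,0,0,0,0]]]'
python3 - <<'E'
from plant import imaging
import numpy as np,cv2
a=np.load("a.npy").astype(int);b=imaging.grab_frame("side")["frame"].astype(int);o=cv2.imread("pics/side0.png").astype(int)
d=abs(a-b).max(2);print("lid region change",(d[130:250,240:365]>25).sum())
for n,(x0,x1,y0,y1) in dict(trinket=(135,215,300,375),phone=(390,465,185,240),flask=(355,390,90,168),pin=(95,150,205,285)).items(): print(n,(abs(o-b).max(2)[y0:y1,x0:x1]>40).sum())
E
```

```text
time: 29.85
tool_pos: [0.5457, 0.1188, 0.3833]
tool_rot: [0.0, 0.989, -0.145, -0.0]
contact_force: [0.6, 0.3, 0.7]
gripper_width: -0.004
lid region change 610
trinket 178
phone 0
flask 0
pin 86
```

```bash
python3 -c "
from plant import imaging
import numpy as np;np.save('a.npy',imaging.grab_frame('side')['frame'])"
python3 -m pendant '[[[0,0,0,0,0,0,0],[0,0,0,0,0,0,0],[0,0,0,0,0,0,0],[0,0,0,0,0,0,0],[0,0,0,0,0,0,0],[0,0,0,0,0,0,0],[0,0,0,0,0,0,0],[0,0,0,0,0,0,0]]]'
python3 - <<'E'
from plant import imaging
import numpy as np,cv2
a=np.load("a.npy");b=imaging.grab_frame("side")["frame"];o=cv2.imread("pics/side0.png")
print("still lid change",(abs(a.astype(int)-b).max(2)[130:250,240:365]>25).sum())
g=lambda i:(cv2.inRange(cv2.cvtColor(i[300:375,135:215],cv2.COLOR_BGR2HSV),(15,120,120),(35,255,255)))
for i in(o,b):
    m=cv2.moments(g(i),True);print("trinket yellow",m['m10']/m['m00'],m['m01']/m['m00'],m['m00'])
E
```

```text
time: 30.95
tool_pos: [0.5458, 0.1188, 0.3834]
tool_rot: [-0.0, 0.989, -0.145, -0.0]
contact_force: [0.8, -0.1, -0.3]
gripper_width: 0.0
still lid change 0
trinket yellow 42.38303181534623 38.37242669993762 1603.0
trinket yellow 42.07545973367153 37.63284717818643 1577.0
```

Lid still shut after 2 s, bystanders unmoved (the small trinket difference is shading).

```bash
python3 -c "
from plant import manip;print(manip.job_done())"
```

```text
the job is handed in; nothing more can be done
None
```

The job is done and handed in at about 31 s.

- **Drain:** I slid the pin tip along the gutter floor, and it dropped into the slot about 0.3 rad to one side of the rear. I ran it down to about 24 mm below the floor's top, and it met no resistance.
- **Pin:** It is back in its block, flange down. The side picture shows it seated.
- **Lid:** I pushed it shut, reaching about 32 N at the fingertips against the stop. That is above the 8 to 18 N expected, but under the 40 N limit. I then let go and moved the arm clear. The lid stayed shut for over 2 s, and two pictures 1 s apart with the arm still showed no change at the lid. I did not measure the lid's rest angle; I take it as latched because it did not spring up.
- **Flask, phone and brass box:** The flask and phone show no change in the side view. The brass box had some changed pixels and its yellow outline shifted by under 1 pixel. I put that down to shadow, since the arm never went near it.

One check disagreed at first: comparing the lid before and after I raised the arm gave 610 changed pixels. I put that down to the arm's moving shadow, since the repeat with the arm still gave 0.

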